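Drop the finished amber grip through the self-closing flap

TASK

Put the freshly polished amber grip away in the drop box without picking it up: push the spring flap open with one finger and, while that finger keeps it open, push the grip along the shelf with the other finger until it falls in behind the lip. Do not use the grip to shove the flap open, and do not pinch or lift it. Then take the hand away so that the flap shuts itself, leaving the cone tip standing on the shelf and everything else on the table as it is.

Things in the scene. Friction and masses are not known exactly. Their poses are not given: they have to be found in the camera images.
- dropbox: Plywood drop box for finished parts, fixed to the table, 300 mm long (x), 162 mm wide (y), 177 mm high. Its origin is on the table right under the middle of the lip; +x is the level direction in which parts are pushed in, z is up. The flat loading shelf runs from its open front end at x = -130 mm to the lip at x = 0, 150 mm wide between side walls 10 mm higher; its top is at z = 120 mm.
- shelf_lip (a point): The middle of the lip, the edge of the shelf over which parts drop in (box frame x = 0, y = 0, z = 120 mm); same axes as the box. From here to x = 125 mm, 150 mm wide, is the opening, closed by the sloping flap between cheeks 6 mm thick.
- chamber_floor (a point): Middle of the floor of the chamber behind the lip, where parts land: box frame x = 82, z = 12 mm. The empty chamber spans x = 0 to 164 mm and y = -75 to 75 mm.
- hood_top (a point): Middle of the top of the flat hood beyond the flap, the highest part of the box: box frame x = 146, z = 177 mm. The hood covers x = 121 to 171 mm; keep fingers and hand clear of it.
- flap (a joint): Aluminium flap, 144 mm wide, 2 mm thick, over the opening. Hinged at its far upper edge, it slopes down to the lip. 0 = shut on its stop; positive = lower edge swung down and in, at most 1.15 rad. A spring shuts it (about 1 N at the lower edge, up to 5 N pushed near the hinge). Pressing down on it or a fingertip moving along box +x just above the shelf opens it; it follows a lifted finger back up.
- flap_hinge (a point): Middle of the flap's hinge line: box frame x = 125, z = 168 mm, axis along y. It is 131 mm from the flap's lower edge. A fingertip just above shelf height opens the flap about 0.25 rad when its leading side is at x = 60 mm, 0.6 rad at x = 95 mm.
- flap_edge (a point): The middle of the flap's rolled lower edge (6 mm thick); with the flap shut it lies 2 mm beyond the lip and 4 mm above the shelf.
- grip_center (a point): Centre of the amber resin grip: a hexagonal sleeve 40 mm long (its x axis), 14 mm across flats, 16 mm across corners, 14 to 25 g, lying on a flat on the shelf along box x within 0.3 rad; centre 7 mm above the shelf, 42 to 66 mm before the lip. Pushed on its rear end by a flat fingertip it slides, turns in line and tips over the lip once its centre has passed it.
- grip: The same grip (its origin is on its underside, 7 mm below the centre; x along its length).
- tip_a: Nickel cone tip, 13 mm across its base, 25 mm high, standing on the shelf beside the grip, on the left or on the right of it, about 60 mm to the side; origin at its base. It stays there.
- tip_b: A second such cone tip, standing on the table beside the box. Bystander.
- hexkey: Brass L-shaped hex wrench, 70 by 22 mm, 6 mm thick, lying on the table. Bystander.
- pot: Terracotta pot with a glazed rim, 88 mm across, 80 mm high, on the table beside the box. Bystander.
- clipboard: Dark board 110 by 80 mm with a steel spring clip that pinches a white barrel upright, 168 mm high in all, on the table beside the box. Bystander.
- sander: Cork sanding block 80 by 45 by 25 mm, on the table behind the box. Bystander.
- tin: Flat round tin, 66 mm across, 23 mm high, on the table in front of the shelf. Bystander.
Things that resemble listed ones, but are neither listed nor needed, are in the scene too. Of the things shaped like the grip, the amber glass one is meant.

How it is judged:
By the outcome, as a careful person would: the job done as asked, in the order asked, and still so for the second after the job is handed in, with the robot touching nothing.
It also fails if it takes over 35 s, if anything falls off the work surface, if the arm or the gripper's body presses on something with over 40 N, if the wrist force passes 120 N, or if a joint passes its speed limit or range.

ROBOT

A 6-joint arm with a two-finger parallel gripper is mounted at the origin on the work surface. World frame = base frame: x ahead of the robot, y to its left, z up, the work surface at z = 0. Lengths are in mm, angles in rad, forces in N, time in s.
With the tool pointing down it reaches from about 300 to 775 mm from the base axis. Payload 14.6 kg.
Tool frame: the origin (TCP) lies on the centre line of the jaws, within the pads' length; the fingertips stand ahead of it and the grasp point (between the pads) is the TCP (manip.tip_reach is the z of the fingertips in the tool frame, in mm); z points along the fingers, y is the direction in which the jaws open and shut (so a half turn about z gives the same grasp; the last joint's range is limited). The gripper opens to 94 mm and grips with 3 to 60 N. Pads are 16 mm wide; open, the fingers measure 119 mm over their backs; the gripper's body (75 mm by 177 mm) begins 78 mm behind the grasp point.
Start: joints at [1.243, 0.3, 1.521, -0, 1.321, -0.067], TCP at [141.817, 531.392, 224.446] pointing down, gripper open.
Joint ranges: [-3.03, 3.03], [-0.79, 2.21], [0.23, 2.52], [-1.04, 4.18], [0, 3.07], [-2.55, 2.55]. Speed limits (rad/s): [2.22, 2.22, 2.57, 3.14, 3.14, 3.14].

INTERFACE

Orientations are given as [roll, pitch, yaw] about the fixed x, y, z axes, in that order (R = Rz(yaw) Ry(pitch) Rx(roll)).
In Python, from cell import manip, camera, search_frame, masks_of, tip_of gives the robot as it stands.
- The arm moves only by the tool send_rows, never from a script. Its argument "plan" is a list of rows, each an object with "travel": the shift along the tool's x, y, z in mm, a list of three; "delta_rot": the turn, a rotation vector about the tool's x, y, z in degrees, a list of three; "fingers": the gripper's target within -1 to 1 (shut at 1, half-way at 0, fully open at -1). In form: [{"travel": [dx, dy, dz], "delta_rot": [wx, wy, wz], "fingers": fingers}, ...]. A call has 1 to 20 rows; each row shifts and turns the commanded pose from where the row before left it, along the tool's axes as they then stand; what a row does not reach is not made up. A row lasts 1/8 s, in which the tool goes at most 62.5 mm and 10.7 degrees, less where a joint would pass 70% of its speed; a pose out of reach is approached as far as the arm can. A call is refused whole if a number of a shift passes 62.5 or a number of a turn 10.7, either way. A call with a gripper value outside its range is refused whole. The fingers move at their own pace and stop on an object; "grip_force" is the grip in N (left out, the last holds). Time passes only in rows, so rows that do not move let the fingers close. It gives the time, the measured TCP pose, the force and the opening at its end, in the units of the state.
- manip.read_state(): the state, without advancing time (a new reading comes with each control period).
- camera(name): name is "side" or "top" or "wrist"; returns a dict with "color" (420x560x3 uint8, red, green, blue), "z_map" (420x560 float32, mm along the optical axis (not along the pixel's ray), 0 where there is no reading), "fov_y" (degrees; the focal length in pixels is half the picture's height over the tangent of half this angle, whatever the lens; pixels are square), "cx", "cy" (the principal point, pixels), "k1" (the pictures are not rectified: a ray, as slopes to the right and down, at radius r is drawn at 1 + k1 r^2 times it, then the intrinsics apply), "world_from_camera" (4x4, takes a point from camera to world coordinates); the wrist camera has in their place "tool_from_camera" (4x4, takes a point from camera to tool coordinates, whose origin is the TCP and whose axes are the flange's). Camera axes: x right, y up, looking along -z (the intrinsics and any distortion apply to the point x, -y, -z); pixel columns grow to the right and rows downward; lengths in mm; the calibration is good to about 2 mm. A picture is of the moment at which its call begins: read the wrist's pose just before it.
- manip.sign_off(): hands the job in, once; it reports no verdict.
Trained networks look in the newest picture that a camera, given by its name, has taken for a name from the list of things; names that differ only in an ending like _2 or _b are one class to them, and where a whole thing is asked for, a point or a joint stands for the part that bears it (a point fixed in the world has none). Each returns a list of dicts, best first, with "confidence" (0 to 1); they miss things now and then, are a little off and sometimes report something else, mostly with a low value. They report only what shows in the picture. A call takes as long as a camera call. They do not tell look-alikes from the thing itself.
- search_frame(name, camera): "at" ([x, y, z] in mm, in the coordinates of the camera as it stood for that picture, good to about 4 mm: the middle of the surface that is visible of it).
- masks_of(name, camera): "region" (420x560 bool, what is visible of it).
- tip_of(name, camera): "at" ([x, y, z] in mm, in the coordinates of the camera as it stood for that picture, good to about 4 mm: a listed point, or the origin of a listed thing).
The state is a dict: "clock": time; "joints": joint angles; "qd": joint speeds; "effort": joint torques, N m; "eef_pos": TCP position; "eef_rot": TCP orientation; "wrist_force": force on the tool from outside, world axes, zero at the start; "moment": the same for the moment, N m; "finger_gap": finger opening in mm.
Only numpy, scipy, OpenCV 4.12 (cv2) and the standard library are available. Lean on these libraries where they do the work, as an engineer would, in place of code of your own. Each camera call takes 0.05 s, during which the arm holds its last target. There are 200 camera calls.

## Working session

There is one attempt and no reset: what is moved stays moved. The work goes in short steps, Python scripts to look and compute and a tool call to move; the robot and the scene stay as the last step left them, time stands still between calls to the robot, and variables do not carry over. Pictures are saved under pics/ and viewed, about 8 in all and at most 12, crops included, and the job is handed in when it is done.

Besides the shell and the picture viewer there is one more tool, called after ">>>" as a command line: name --argument value ..., lists and objects as JSON in quotes. send_rows: Moves the arm, as the interface text tells. Its arguments: {"type":"object","properties":{"plan":{"type":"array"},"grip_force":{"type":"number"}},"required":["plan"]}

```bash
ls; mkdir -p pics; cat > h.py <<'E'
import numpy as np, cv2
from cell import manip, camera, search_frame, masks_of, tip_of
from scipy.spatial.transform import Rotation as R
def T_of(c):
    if 'world_from_camera' in c: return np.array(c['world_from_camera'])
    s=manip.read_state(); T=np.eye(4); T[:3,:3]=R.from_euler('xyz',s['eef_rot']).as_matrix(); T[:3,3]=s['eef_pos']
    return T@np.array(c['tool_from_camera'])
def tw(T,p): return (T@np.r_[np.array(p,float),1])[:3]
def intr(c):
    h,w=c['z_map'].shape; f=h/2/np.tan(np.radians(c['fov_y'])/2); return f
def cloud(c,T):
    h,w=c['z_map'].shape; f=intr(c); v,u=np.mgrid[:h,:w]
    a=(u-c['cx'])/f; b=(v-c['cy'])/f; x,y=a.copy(),b.copy()
    for _ in range(8):
        k=1+c['k1']*(x*x+y*y); x=a/k; y=b/k
    z=c['z_map']; P=np.stack([x*z,-y*z,-z,np.ones_like(z)],-1)
    W=(P@T.T)[...,:3]; W[z==0]=np.nan; return W
def save(c,n): cv2.imwrite('pics/'+n,c['color'][...,::-1])
E
cat > a.py <<'E'
from h import *
np.set_printoptions(precision=1,suppress=True)
print(manip.read_state(), manip.tip_reach)
for n in ['top','side']:
    c=camera(n); T=T_of(c); save(c,n+'0.png'); np.savez(n+'0.npz',W=cloud(c,T),color=c['color'])
    for nm in ['shelf_lip','hood_top','flap_hinge','flap_edge','chamber_floor','dropbox','grip_center','grip','tip_a','pot','clipboard','tin','sander','hexkey']:
        try: print(n,nm,[(tw(T,d['at']),round(d['confidence'],2)) for d in tip_of(nm,n)[:4]])
        except Exception as e: print(n,nm,e)
E
python3 a.py
```

```text
pics
{'clock': 0.0, 'joints': array([ 1.2,  0.3,  1.5,  0. ,  1.3, -0.1]), 'qd': array([ 0., -0., -0.,  0.,  0., -0.]), 'effort': array([ -0. , -53.2, -35.3,   0.1,   0. ,  -0. ]), 'eef_pos': array([141.7, 531.2, 223.9]), 'eef_rot': array([-3.1, -0. ,  2.9]), 'wrist_force': array([-0.4, -0.3, -0.5]), 'moment': array([-0.,  0., -0.]), 'finger_gap': 93.95666775689514} 19.0
top shelf_lip [(array([576.6,  -8.7, 122. ]), 0.94), (array([543.8, -46.3, 119.1]), 0.19)]
top hood_top [(array([612.2, 132.6, 176.9]), 0.96)]
top flap_hinge [(array([604.9, 110.5, 165. ]), 0.92)]
top flap_edge [(array([580.2,  -6.6, 127.3]), 0.82)]
top chamber_floor [(array([591.1, -76.7, 123. ]), 0.52)]
top dropbox [(array([579.7,  -7.6,   1.9]), 0.89), (array([582.3,  -5.9, 123.5]), 0.39)]
top grip_center [(array([590.7, -75.4, 124.4]), 0.7), (array([ 384.5, -132.3,    6.5]), 0.62), (array([543.3, -46.7, 120.8]), 0.62), (array([ 607.5, -205.6,    8.1]), 0.53)]
top grip [(array([ 386.8, -136. ,   -1.1]), 0.74), (array([ 608. , -202.3,   -6.1]), 0.68), (array([590.9, -77.9, 117.1]), 0.62)]
top tip_a [(array([583.9, 
[... 971 characters left out ...]
]), 0.68), (array([469. ,  26.8,  -1. ]), 0.68)]
side grip_center [(array([587.6, -76. , 127. ]), 0.71), (array([ 608.1, -202.4,    8.3]), 0.54), (array([ 385.9, -130.8,    1.8]), 0.5)]
side grip [(array([592.5, -76.5, 120.2]), 0.65), (array([ 387.3, -129.9,    1.4]), 0.59), (array([ 608.6, -201.5,    0.9]), 0.47)]
side tip_a [(array([541.4, -48.5, 122.7]), 0.43), (array([446.9, -67.2,   1. ]), 0.39)]
side pot [(array([ 717.4, -139.7,    0.1]), 0.83)]
side clipboard [(array([590.7, -81.1, 127.2]), 0.7), (array([744. ,  42.3,  -0.7]), 0.68)]
side tin [(array([ 521.8, -200.6,    0.7]), 0.76)]
side sander []
side hexkey [(array([470. ,  28.6,   1.3]), 0.7), (array([539.9, -46.5, 122.4]), 0.38)]
```

```bash
cat > b.py <<'E'
from h import *
np.set_printoptions(precision=2,suppress=True)
for n in ['top','side']:
    d=np.load(n+'0.npz'); W=d['W']; C=d['color']
    m=(abs(W[...,2]-177)<3)&(np.hypot(W[...,0]-611,W[...,1]-132)<120)
    P=W[m][:,:2].astype(np.float32); print(n,'hood',m.sum(),np.median(W[m][:,2]),cv2.minAreaRect(P))
    m=(abs(W[...,2]-120)<2.5)&(np.hypot(W[...,0]-575,W[...,1]+70)<110)
    P=W[m][:,:2].astype(np.float32); print(n,'shelf',m.sum(),np.median(W[m][:,2]),cv2.minAreaRect(P))
    m=(W[...,2]>124)&(W[...,2]<140)&(np.hypot(W[...,0]-590,W[...,1]+76)<32)
    P=W[m][:,:2].astype(np.float32); print(n,'grip',m.sum(),np.nanpercentile(W[m][:,2],[5,50,95]),cv2.minAreaRect(P))
E
python3 b.py; python3 -c "
import cv2,numpy as np
a=cv2.imread('pics/top0.png');b=cv2.imread('pics/side0.png')
cv2.imwrite('pics/both.png',cv2.resize(np.vstack([a,b]),(450,675))[:, :] if 0 else cv2.resize(np.hstack([a,b]),(800,300)))"
```

```text
top hood 2732 177.24229605920567 ((611.5380249023438, 133.86215209960938), (50.439090728759766, 161.9917449951172), 77.07150268554688)
top shelf 5184 119.98068311761949 ((567.741455078125, -58.9503173828125), (156.4954376220703, 150.54920959472656), 77.23143005371094)
top grip 199 [126.84 132.85 135.56] ((591.6793823242188, -76.65660858154297), (42.25297164916992, 16.55938720703125), 89.67494201660156)
side hood 987 177.59645166119196 ((610.7654418945312, 132.78219604492188), (52.84556198120117, 162.20779418945312), 76.47200775146484)
side shelf 4168 120.31932606148021 ((562.5095825195312, -68.79814910888672), (142.89352416992188, 161.7465057373047), 79.53519439697266)
side grip 184 [126.04 132.6  135.14] ((589.0169067382812, -77.36027526855469), (15.01603889465332, 41.862979888916016), 9.13035774230957)
```

View pics/top0.png

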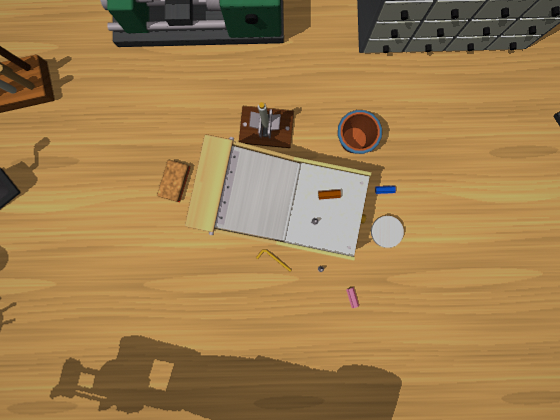

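View pics/side0.png

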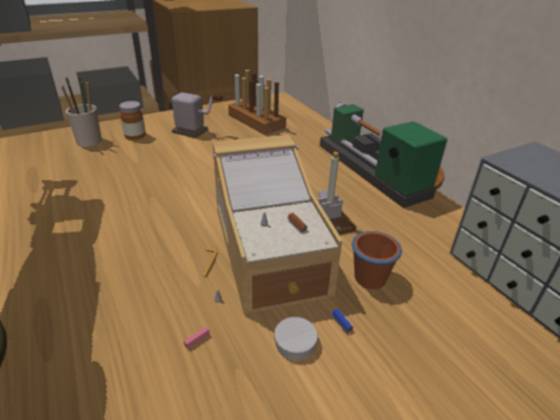

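The top view shows the box with its hood at about px (210,185), the amber grip at (330,194), tip_a at (315,221) and the flap at (258,190). The blue and pink sleeves are look-alikes. The side view agrees. Box yaw is about 77°, and the grip is turned about 15° further left of that. I'll move above it for a close look.

```bash
cat > mv.py <<'E'
import sys; from h import *
# tool-frame shift to bring TCP to x y z, and turn needed for tool-y heading (deg)
s=manip.read_state(); M=R.from_euler('xyz',s['eef_rot']).as_matrix(); p=np.array(s['eef_pos'])
t=np.array([float(a) for a in sys.argv[1:4]])
print('pos',p.round(1),'y-heading',np.degrees(np.arctan2(M[1,1],M[0,1])).round(2),'tool shift',(M.T@(t-p)).round(1))
print('M',M.round(4).tolist(), 't',s['clock'],'gap',s['finger_gap'],'F',np.round(s['wrist_force'],1))
E
python3 mv.py 580 -75 300
```

```text
pos [141.8 531.4 224.4] y-heading 75.06 tool shift [-579.7 -472.9  -75.5]
M [[-0.9662, 0.2579, -0.0], [0.2579, 0.9662, -0.0001], [0.0, -0.0001, -1.0]] t 1.5 gap 93.9567548874057 F [ 0.3  0.2 -0.4]
```

>>> send_rows --plan '[{"travel":[0,0,-40],"delta_rot":[0,0,0],"fingers":-1},{"travel":[-41,-33,-10],"delta_rot":[0,0,0],"fingers":-1},{"travel":[-41,-33,-10],"delta_rot":[0,0,0],"fingers":-1},{"travel":[-41,-33,-8],"delta_rot":[0,0,0],"fingers":-1},{"travel":[-41,-33,-8],"delta_rot":[0,0,0],"fingers":-1},{"travel":[-41,-34,0],"delta_rot":[0,0,0],"fingers":-1},{"travel":[-41,-34,0],"delta_rot":[0,0,0],"fingers":-1},{"travel":[-41,-34,0],"delta_rot":[0,0,0],"fingers":-1},{"travel":[-41,-34,0],"delta_rot":[0,0,0],"fingers":-1},{"travel":[-41,-34,0],"delta_rot":[0,0,0],"fingers":-1},{"travel":[-42,-34,0],"delta_rot":[0,0,0],"fingers":-1},{"travel":[-42,-34,0],"delta_rot":[0,0,0],"fingers":-1},{"travel":[-42,-34,0],"delta_rot":[0,0,0],"fingers":-1},{"travel":[-42,-34,0],"delta_rot":[0,0,0],"fingers":-1},{"travel":[-42,-35,0],"delta_rot":[0,0,0],"fingers":-1},{"travel":[0,0,0],"delta_rot":[0,0,0],"fingers":-1},{"travel":[0,0,0],"delta_rot":[0,0,0],"fingers":-1}]'

```text
clock: 3.62
eef_pos: [579.1, -74.6, 300.3]
eef_rot: [3.141, -0.0, 2.881]
wrist_force: [0.3, -0.8, 0.0]
finger_gap: 94.1
```

```bash
python3 mv.py 580 -75 300; cat > w.py <<'E'
from h import *
np.set_printoptions(precision=2,suppress=True)
s=manip.read_state(); c=camera('wrist'); T=T_of(c); W=cloud(c,T); save(c,'w1.png'); np.savez('w1.npz',W=W,color=c['color'])
print('cam at',T[:3,3])
for d in masks_of('grip','wrist'):
    m=d['region']&(W[...,2]>123)&(W[...,2]<140); P=W[m][:,:2].astype(np.float32)
    print('grip',d['confidence'],m.sum(), cv2.minAreaRect(P) if m.sum()>5 else '', np.nanpercentile(W[m][:,2],[5,95]) if m.sum()>5 else '')
for n in ['shelf_lip','tip_a','grip_center','flap_edge']: print(n,[(tw(T,d['at']),d['confidence']) for d in tip_of(n,'wrist')[:2]])
E
python3 w.py
```

```text
pos [579.1 -74.6 300.3] y-heading 75.05 tool shift [-1.  -0.1  0.3]
M [[-0.9661, 0.258, -0.0004], [0.258, 0.9661, 0.0002], [0.0005, 0.0001, -1.0]] t 3.625 gap 94.08416905750852 F [ 0.3 -0.8  0. ]
cam at [501.56 -52.38 460.11]
grip 0.87 525 ((591.1199340820312, -74.79704284667969), (16.39807891845703, 40.34529495239258), 2.495175361633301) [127.56 134.45]
grip 0.68 0  
grip 0.63 0  
grip 0.55 6349 ((585.8887939453125, 17.144580841064453), (52.80371856689453, 146.9397735595703), 76.63097381591797) [125.54 139.19]
shelf_lip [(array([580.22,  -6.9 , 120.99]), 0.93)]
tip_a [(array([446.22, -66.49,   1.  ]), 0.54), (array([541.17, -47.53, 125.63]), 0.4)]
grip_center [(array([589.27, -70.15, 123.41]), 0.83), (array([ 385.55, -127.87,    3.72]), 0.63)]
flap_edge [(array([581.91,  -4.87, 122.56]), 0.81)]
```

View pics/w1.png

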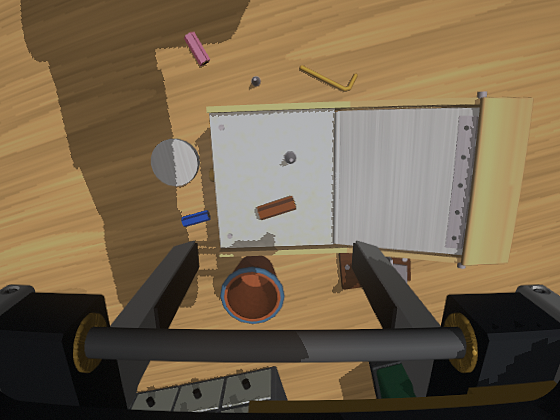

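The wrist picture shows the amber grip at px (276,208), tip_a at (290,158) and the lip at x≈335. The finger corridor is free. I'll put both fingers in line with the grip: one behind it and one just before the flap, with the grip untouched between them.

>>> send_rows --plan '[{"travel":[0,0,0],"delta_rot":[0,0,-8.7],"fingers":-1},{"travel":[0,0,0],"delta_rot":[0,0,-8.7],"fingers":-1},{"travel":[-11.6,-6.7,20],"delta_rot":[0,0,0],"fingers":-1},{"travel":[0,0,40],"delta_rot":[0,0,0],"fingers":-1},{"travel":[0,0,40],"delta_rot":[0,0,0],"fingers":-1},{"travel":[0,0,30],"delta_rot":[0,0,0],"fingers":-1},{"travel":[0,0,0],"delta_rot":[0,0,0],"fingers":-1},{"travel":[0,0,0],"delta_rot":[0,0,0],"fingers":-1}]'

```text
clock: 4.92
eef_pos: [591.7, -81.0, 172.1]
eef_rot: [-3.141, 0.002, -3.098]
wrist_force: [0.4, -1.2, 0.2]
finger_gap: 93.8
```

```bash
python3 mv.py 591 -80.8 142; sed -i 's/w1/w2/g; /^for n in/d' w.py; python3 w.py
```

```text
pos [591.7 -81.  172.1] y-heading 92.47 tool shift [ 0.7  0.3 30.1]
M [[-0.9991, -0.0431, 0.0019], [-0.0431, 0.9991, -0.0004], [-0.0019, -0.0005, -1.0]] t 4.925 gap 93.80393943936852 F [ 0.4 -1.2  0.2]
cam at [511.4  -83.11 331.6 ]
grip 0.93 0  
grip 0.57 1316 ((591.043701171875, -75.72128295898438), (16.493619918823242, 40.741859436035156), 4.216586112976074) [127.23 134.18]
grip 0.56 0
```

View pics/w2.png

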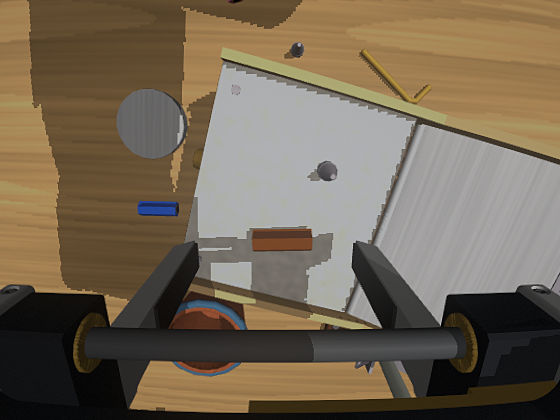

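The grip at px (281,240) is level with the tool's y axis, between the fingers. The right finger is just short of the lip. Descending.

>>> send_rows --plan '[{"travel":[0.5,0,15],"delta_rot":[0,0,0],"fingers":-1},{"travel":[0,0,10],"delta_rot":[0,0,0],"fingers":-1},{"travel":[0,0,5],"delta_rot":[0,0,0],"fingers":-1},{"travel":[0,0,0],"delta_rot":[0,0,0],"fingers":-1},{"travel":[0,0,0],"delta_rot":[0,0,0],"fingers":-1}]'

```text
clock: 5.65
eef_pos: [590.7, -81.2, 140.5]
eef_rot: [-3.142, 0.0, -3.099]
wrist_force: [0.2, 0.7, -0.1]
finger_gap: 94.3
```

>>> send_rows --plan '[{"travel":[0,8,-1],"delta_rot":[0,0,0],"fingers":-1},{"travel":[0,8,0],"delta_rot":[0,0,0],"fingers":-1},{"travel":[0,6,0],"delta_rot":[0,0,0],"fingers":-1},{"travel":[0,4,0],"delta_rot":[0,0,0],"fingers":-1},{"travel":[0,4,0],"delta_rot":[0,0,0],"fingers":-1},{"travel":[0,4,0],"delta_rot":[0,0,0],"fingers":-1},{"travel":[0,4,0],"delta_rot":[0,0,0],"fingers":-1},{"travel":[0,4,0],"delta_rot":[0,0,0],"fingers":-1},{"travel":[0,4,0],"delta_rot":[0,0,0],"fingers":-1},{"travel":[0,4,0],"delta_rot":[0,0,0],"fingers":-1},{"travel":[0,0,0],"delta_rot":[0,0,0],"fingers":-1}]'

```text
clock: 7.02
eef_pos: [588.5, -30.8, 141.5]
eef_rot: [3.141, 0.0, -3.098]
wrist_force: [-0.3, 0.8, 0.7]
finger_gap: 94.0
```

```bash
python3 mv.py 591 -80.8 142; sed -i 's/w2/w3/g' w.py; python3 w.py
```

```text
pos [588.5 -30.8 141.5] y-heading 92.48 tool shift [ -0.3 -50.1  -0.5]
M [[-0.9991, -0.0432, -0.0], [-0.0432, 0.9991, 0.0002], [-0.0, 0.0002, -1.0]] t 7.025 gap 94.03846135684468 F [-0.3  0.8  0.7]
cam at [508.52 -33.04 300.98]
grip 0.84 0  
grip 0.73 1727 ((590.9721069335938, -56.46105194091797), (16.990556716918945, 40.280914306640625), 2.6874144077301025) [126.88 134.08]
grip 0.43 10786 ((591.7651977539062, 39.59154510498047), (46.95400619506836, 148.4459686279297), 77.5237045288086) [123.87 139.3 ]
```

View pics/w3.png

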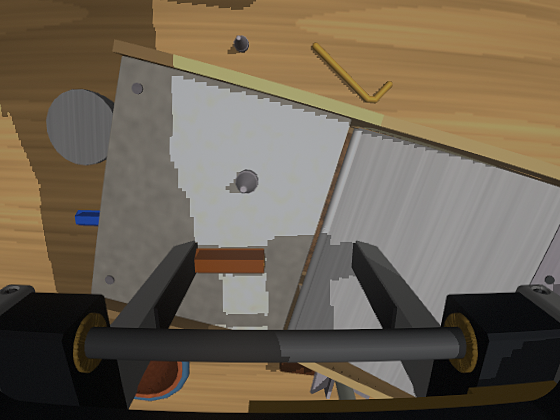

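The flap is already opening under the right finger, and the grip at px (230,260) sits square on the rear finger with its front well clear of the flap. Continuing.

>>> send_rows --plan '[{"travel":[0,4,0],"delta_rot":[0,0,0],"fingers":-1},{"travel":[0,4,0],"delta_rot":[0,0,0],"fingers":-1},{"travel":[0,4,0],"delta_rot":[0,0,0],"fingers":-1},{"travel":[0,4,0],"delta_rot":[0,0,0],"fingers":-1},{"travel":[0,4,0],"delta_rot":[0,0,0],"fingers":-1},{"travel":[0,4,0],"delta_rot":[0,0,0],"fingers":-1},{"travel":[0,4,0],"delta_rot":[0,0,0],"fingers":-1},{"travel":[0,4,0],"delta_rot":[0,0,0],"fingers":-1},{"travel":[0,4,0],"delta_rot":[0,0,0],"fingers":-1},{"travel":[0,4,0],"delta_rot":[0,0,0],"fingers":-1},{"travel":[0,4,0],"delta_rot":[0,0,0],"fingers":-1},{"travel":[0,4,0],"delta_rot":[0,0,0],"fingers":-1},{"travel":[0,4,0],"delta_rot":[0,0,0],"fingers":-1},{"travel":[0,4,0],"delta_rot":[0,0,0],"fingers":-1},{"travel":[0,4,0],"delta_rot":[0,0,0],"fingers":-1},{"travel":[0,0,0],"delta_rot":[0,0,0],"fingers":-1},{"travel":[0,0,0],"delta_rot":[0,0,0],"fingers":-1}]'

```text
clock: 9.25
eef_pos: [585.9, 28.9, 141.5]
eef_rot: [3.141, -0.0, -3.099]
wrist_force: [-0.2, -3.8, 1.5]
finger_gap: 93.7
```

```bash
python3 mv.py 591 -80.8 142; sed -i 's/w3/w4/g' w.py; python3 w.py
```

```text
pos [585.9  28.9 141.5] y-heading 92.46 tool shift [  -0.4 -109.8   -0.5]
M [[-0.9991, -0.0429, -0.0002], [-0.0429, 0.9991, 0.0002], [0.0001, 0.0002, -1.0]] t 9.25 gap 93.72106874064991 F [-0.2 -3.8  1.5]
cam at [505.93  26.71 301.04]
grip 0.98 0  
grip 0.61 0
```

View pics/w4.png

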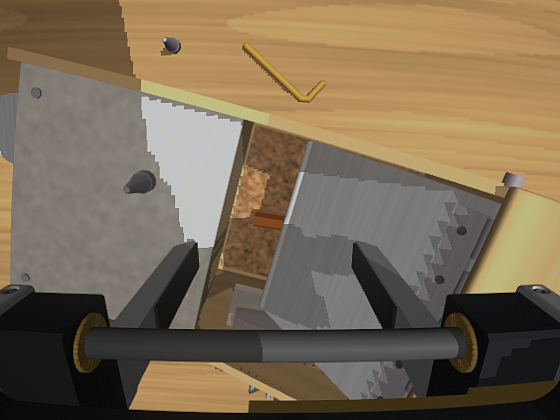

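The grip lies at px (268,220) inside the chamber, below the lip and partly under the flap edge. Lifting straight up so the flap follows and shuts.

>>> send_rows --plan '[{"travel":[0,0,-6],"delta_rot":[0,0,0],"fingers":-1},{"travel":[0,0,-6],"delta_rot":[0,0,0],"fingers":-1},{"travel":[0,0,-6],"delta_rot":[0,0,0],"fingers":-1},{"travel":[0,0,-6],"delta_rot":[0,0,0],"fingers":-1},{"travel":[0,0,-6],"delta_rot":[0,0,0],"fingers":-1},{"travel":[0,0,-6],"delta_rot":[0,0,0],"fingers":-1},{"travel":[0,0,-8],"delta_rot":[0,0,0],"fingers":-1},{"travel":[0,0,-10],"delta_rot":[0,0,0],"fingers":-1},{"travel":[0,0,-30],"delta_rot":[0,0,0],"fingers":-1},{"travel":[0,0,-40],"delta_rot":[0,0,0],"fingers":-1},{"travel":[0,-20,-40],"delta_rot":[0,0,0],"fingers":-1},{"travel":[30,-30,0],"delta_rot":[0,0,0],"fingers":-1},{"travel":[50,-20,0],"delta_rot":[0,0,0],"fingers":-1},{"travel":[50,0,0],"delta_rot":[0,0,0],"fingers":-1},{"travel":[50,0,0],"delta_rot":[0,0,0],"fingers":-1},{"travel":[0,0,0],"delta_rot":[0,0,0],"fingers":-1},{"travel":[0,0,0],"delta_rot":[0,0,0],"fingers":-1}]'

```text
clock: 11.48
eef_pos: [409.6, -48.9, 306.1]
eef_rot: [-3.141, 0.001, -3.099]
wrist_force: [0.3, -0.4, 0.0]
finger_gap: 93.8
```

```bash
cat > e.py <<'E'
from h import *
np.set_printoptions(precision=1,suppress=True)
W4=np.load('w4.npz'); print('grip px world',W4['W'][220,262:276])
print(manip.read_state()['clock'],manip.read_state()['wrist_force'])
for n in ['side','top']:
    c=camera(n); T=T_of(c); W=cloud(c,T); save(c,n+'1.png'); W0=np.load(n+'0.npz')['W']
    d=abs(W[...,2]-W0[...,2])
    u=np.array([.2243,.9745]); v=np.array([-.9745,.2243]); q=W[...,:2]-[578.9,-8.3]; bx=q@u; by=q@v
    m=(bx>15)&(bx<110)&(abs(by)<60)&(W[...,2]<176); exp=124+(bx-2)*44/123
    print(n,'flap resid vs shut',np.nanmedian((W[...,2]-exp)[m]), 'before', np.nanmedian((W0[...,2]-exp)[m]))
    print(n,[(tw(T,d['at']),round(d['confidence'],2)) for d in tip_of('tip_a',n)[:3]])
E
python3 e.py
```

```text
grip px world [[594.6  18.9  24.5]
 [594.8  19.7  23.8]
 [594.3  20.7  25.2]
 [594.2  21.6  25.4]
 [594.2  22.5  25.1]
 [594.3  23.4  24.8]
 [594.1  24.3  25.3]
 [594.2  25.2  24.7]
 [593.9  26.1  25.5]
 [594.3  27.   24.1]
 [594.1  27.9  24.7]
 [594.   28.8  24.9]
 [593.7  29.7  25.7]
 [593.5  30.6  26.2]]
11.475 [ 0.3 -0.4  0. ]
side flap resid vs shut 1.611612913289889 before 1.5988947330803285
side [(array([540.2, -50.4, 122.3]), 0.63), (array([445.4, -64.6,   1.1]), 0.44), (array([582.7, -10.3,  -0.6]), 0.2)]
top flap resid vs shut 1.277218406824801 before 1.3140584476961976
top [(array([442.9, -63.7,  -1.8]), 0.49), (array([541.2, -44.6, 121.7]), 0.39)]
```

View pics/side1.png

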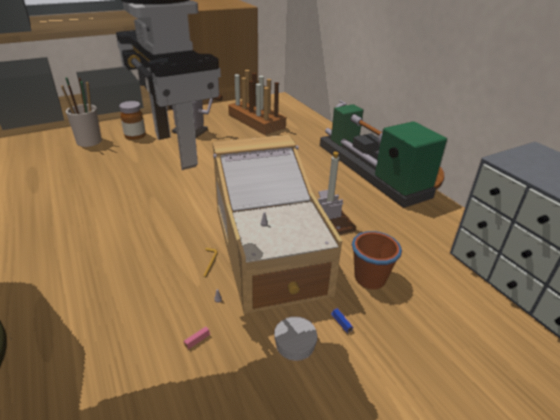

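View pics/top1.png

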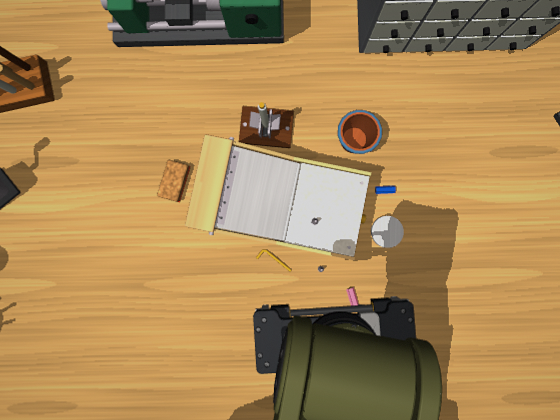

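The flap is shut, the cone tip is standing at px (315,221) in the top view, the shelf is otherwise empty and nothing else has moved. Handing in.

```bash
python3 -c "
from cell import manip; print(manip.sign_off())"
```

```text
the job is handed in; nothing more can be done
None
```

The amber grip is in the drop box and the job is handed in, at about 11.7 s on the robot's clock. One finger pushed the flap open and held it. The other finger pushed the grip along the shelf and over the lip, with no pinching or lifting. I then lifted the hand straight up so the flap shut itself, and moved the arm well clear.

What the last checks showed:
- **Grip:** with the flap still open, its top measured z ≈ 25 mm, which fits a grip lying on the 12 mm chamber floor. The shelf was empty of it afterwards.
- **Flap:** its slope matches the shut flap before the job to within 0.1 mm in both cameras.
- **Cone tip:** it is still standing in its place on the shelf, within the networks' 4 mm accuracy.
- **Other things:** by eye in the top and side pictures, nothing on the table has moved. The open gripper hides a little of the table around the pink look-alike in the top view, but that part shows in the side view.
- **Forces:** the wrist force readings stayed under 5 N.

No check failed or disagreed.

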